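# Free the stuck screwdriver and switch the lathe controller over

### The arm

A 6-joint arm with a two-finger parallel gripper is mounted at the origin on the work surface. World frame = base frame: x ahead of the robot, y to its left, z up, the work surface at z = 0. Lengths are in m, angles in rad, forces in N, time in s.
With the tool pointing down it reaches from about 0.325 to 0.775 m from the base axis. Payload 5.5 kg.
Tool frame: the origin (TCP) lies between the finger pads; the fingertips stand 17 mm ahead of it and the grasp point (between the pads) lies 2 mm behind it (bot.tip_reach is the distance from the TCP to the fingertips, in m); x points along the fingers, y is the direction in which the jaws open and shut, and the axes are right-handed (so a half turn about x gives the same grasp; the last joint's range is limited). The gripper opens to 85 mm and grips with 20 to 120 N. Pads are 22 mm wide; open, the fingers measure 114 mm over their backs; the gripper's body (76 mm by 85 mm) begins 54 mm behind the grasp point. The pads swing forward as they close: fully open they stand 13 mm farther back than shut.
Start: joints at [-1.34, 0.091, 1.231, -0, 1.82, -0.057], TCP at [0.17, -0.575, 0.248] pointing down, gripper open.
Joint ranges: [-2.87, 2.87], [-0.86, 2.18], [0.17, 2.46], [-1.51, 4.65], [0.06, 2.69], [-2.65, 2.65]. Speed limits (rad/s): [2.57, 2.57, 3.01, 3.14, 3.14, 3.14].

### API

Orientations are given as a unit quaternion [x, y, z, w].
In Python, from station import telemetry, vision, bot gives the robot as it stands.
- The arm moves only by the tool servo_tool, never from a script. Its argument "deltas" is text: rows parted by semicolons, each of 7 numbers parted by spaces: the shift along the world's x, y, z in cm, then the turn, a rotation vector about the world's x, y, z in rad, then the closure, from 0 (fully open) to 1 (shut). A call has 1 to 10 rows; each row shifts and turns the commanded pose from where the row before left it; what a row does not reach is not made up. A row lasts 1/8 s, in which the tool goes at most 62.5 mm and 10.7 degrees, less where a joint would pass 70% of its speed; a pose out of reach is approached as far as the arm can. A call with a gripper value outside its range is refused whole. The fingers move at their own pace and stop on an object; "newtons" is the grip in N (left out, the last holds). Time passes only in rows, so rows that do not move let the fingers close. It gives the time, the measured TCP pose, the force and the opening at its end, in the units of the state.
- telemetry.sense(): the state, without advancing time (a new reading comes with each control period).
- vision.read_camera(name): name is "scene" or "side" or "wrist"; returns a dict with "image" (420x560x3 uint8, blue, green, red), "mtx" (3x3 intrinsics, pixels), "R" (3x3) and "t" (3): a world point X has camera coordinates R X + t; the wrist camera has in their place "mount" (4x4, takes a point from camera to tool coordinates, whose origin is the TCP and whose axes are the tool frame's). Camera axes: x right, y down, z forward; pixel columns grow to the right and rows downward; lengths in m; the calibration is good to about 2 mm. A picture is of the moment at which its call begins: read the wrist's pose just before it. There is no depth.
- bot.sign_off(): hands the job in, once; it reports no verdict.
The state is a dict: "time": time; "qpos": joint angles; "qvel": joint speeds; "effort": joint torques, N m; "position": TCP position; "ee_rot": TCP orientation; "wrist_force": force on the tool from outside, world axes, zero at the start; "moment": the same for the moment, N m; "finger_gap": finger opening in m.
Only numpy, scipy, OpenCV 4.12 (cv2) and the standard library are available. Lean on these libraries where they do the work, as an engineer would, in place of code of your own. Each camera call takes 0.05 s, during which the arm holds its last target.

### The job

The lathe has to be switched over: its selector is slotted, and the flat screwdriver for it is stuck in the leaning tool case. Ease the orange-handled screwdriver out along its own slanted line (with small wiggles if it sticks), without wrenching it hard against the case, and with it turn the red slotted selector clockwise until it is fully round at its stop by the green mark, keeping the gripper itself off the controller. Then stand the screwdriver blade down in the steel tool pot and let go; leave the awl in its cutout, the jar and the hammer alone, and the pot upright where it stands.

Things in the scene. Friction and masses are not known exactly. Their poses are not given: they have to be found in the camera images.
- case: Green tool case, fixed, 78 x 202 mm, 100 mm deep, on a 150 x 210 mm steel foot, leaning 0.45 rad (26 deg): tools come out along (-sin 0.45, 0, cos 0.45) in this frame (axes level and upright). Origin on the bench, 112 mm below the middle of the grey top face. Two cutouts, 45 mm to either side of the middle along y, hold one tool each by sprung rubber lips.
- cutout0 (a point): Mouth of the cutout on the case's +y side, in its top face, 112 mm above the bench. Its two lips press on the 12 mm shank with about 17 N each, so a straight pull meets about 12 to 25 N until the tool has come 45 mm; after 80 mm it is wholly out. The other cutout is alike.
- driver_handle (a point): Flat screwdriver, 158 mm long, about 0.12 kg, stuck in either cutout. Point: middle of its orange square handle (24 x 24 x 68 mm, black band near the end), which stands wholly out of the case, its lower end 10 mm above the top face. z runs along the tool from blade to handle end, y along the blade's width (in the case: level, along the row of cutouts), x across its thickness; x and y are square to the handle's flats.
- driver_tip (a point): Middle of the screwdriver's blade end, 124 mm from the handle point along -z; same axes. Blade 14 mm wide (y), 3 mm thick (x), 18 mm long; above it the shank, tapering up to 12 mm in diameter; the handle begins 90 mm from this point.
- awl_handle (a point): Awl, same size and shape of handle (24 x 24 x 68 mm) but blue, in the other cutout; the point is the middle of its handle, z along the tool to the handle end. To be left where it is.
- controller: Grey lathe controller box, fixed, 150 (x) x 170 (y) x 80 mm high, origin on the bench under its centre. On top in the middle the red and black slotted selector; a yellow mark on the side towards -x and a green mark on the side towards +y of this frame.
- selector_slot (a point): Middle of the selector's slot floor, on its upright axis, 87 mm above the bench. The slot runs along x of this frame (turns with the selector): 44 mm long, open at both ends, 6 mm wide, 10 mm deep, above that a lead-in 6 mm high widening to 14 mm; the red top is 16 mm above the floor. White pointer at the -x end. The blade has about 0.2 rad of play in the slot.
- selector (a joint): Angle of the selector, rad: 0 with the pointer at the yellow mark, grows clockwise seen from above, 1.57 at the green mark, stop at 1.60. Starts between 0 and 0.25. It stays where it is left; turning takes about 0.06 N m.
- pot: Steel tool pot, open-topped cup, loose, 0.7 kg, 100 mm high, 72 mm across the rim, walls 4 mm, about 64 mm wide inside at the mouth; origin under its centre, z up.
- jar: Amber jar with a steel cap, loose, 64 mm across, 100 mm high, origin under its centre. Left alone.
- hammer_mid (a point): Hammer lying on the bench beyond the controller; point at the hammer's origin on its underside. Left alone.
Mind the look-alikes: they are no part of the job. There is more than one size of the part that bears driver_handle; the job needs the middle-sized.

How it is judged:
On the way, in this order (a step that is already met when the one before it is completed fails the run):
1. the screwdriver is wholly out of the case, held clear above it, with the selector not yet turned (height (world z) of driver_tip above 0.118 m and value of joint selector below 0.5 rad), for 0.1 s.
2. the selector stands at its clockwise stop by the green mark (at least 1.40 rad), the blade still in its slot (value of joint selector above 1.4 rad and distance between driver_tip and selector_slot below 0.02 m), for 0.1 s.
At the end, for the whole second after the job is handed in: Selector at 1.40 rad or more; screwdriver released and at rest, blade down in the pot (tip within 36 mm of its axis and 40 mm of its underside, leaning under 0.8 rad); pot within 0.15 rad of upright and 40 mm of its start; awl within 15 mm of its start (value of joint selector above 1.4 rad and z of driver_tip in the frame of pot below 0.04 m and horizontal distance between driver_tip and pot below 0.036 m and angle between driver_tip's own z axis and vertical below 0.8 rad and height (world z) of driver_handle above 0.07 m and angle between pot's own z axis and vertical below 0.15 rad and distance of pot from where it was at the start of the episode below 0.04 m and linear speed of driver below 0.03 m/s and distance of awl_handle from where it was at the start of the episode below 0.015 m); the robot touches nothing.
It fails at once if the screwdriver is wrenched against the case with more than 100 N (contact force between driver and case above 100 N).
It fails at once if the gripper or arm presses on the controller with more than 2 N (contact force between any of the fingers, the arm and controller above 2 N).
It fails at once if the awl is moved by more than 15 mm (distance of awl_handle from where it was at the start of the episode above 0.015 m).
It fails at once if the jar or the hammer is moved by more than 20 mm (distance of any of jar, hammer_mid from where it was at the start of the episode above 0.02 m).
It fails at once if the pot is tipped by more than 0.5 rad (angle between pot's own z axis and vertical above 0.5 rad).
It also fails if it takes over 69 s, if anything falls off the work surface, if the arm or the gripper's body presses on something with over 40 N, if the wrist force passes 120 N, or if a joint passes its speed limit or range.

## Working session

There is one attempt and no reset: what is moved stays moved. The work goes in short steps, Python scripts to look and compute and a tool call to move; the robot and the scene stay as the last step left them, time stands still between calls to the robot, and variables do not carry over. Pictures are saved under pics/ and viewed, and the job is handed in when it is done.

Besides the shell and the picture viewer there is one more tool, called after "Request:" as a command line: name --argument value ..., lists and objects as JSON in quotes. servo_tool: Moves the arm, as the interface text tells. Its arguments: {"type":"object","properties":{"deltas":{"type":"string"},"newtons":{"type":"number"}},"required":["deltas"]}

```bash
ls; mkdir -p pics
python3 - <<'E'
from station import telemetry, vision, bot
import cv2
print(telemetry.sense())
print(bot.tip_reach)
for n in ["scene","side","wrist"]:
    d=vision.read_camera(n); cv2.imwrite(f"pics/{n}0.png",d["image"])
    print(n,{k:v.tolist() for k,v in d.items() if k!="image"})
E
```

```text
pics
{'time': 0.0, 'qpos': array([-1.33974442e+00,  9.18575420e-02,  1.23190661e+00,  9.88789832e-06,
        1.81977423e+00, -5.66903667e-02]), 'qvel': array([ 0.00072906,  0.00196664, -0.00020789, -0.00083837, -0.00013189,
       -0.00035706]), 'effort': array([ 3.30588455e-04, -4.58730447e+01, -4.18025136e+01,  7.18559761e-06,
        1.16241901e-02,  7.26001392e-07]), 'position': array([ 0.17022295, -0.57508922,  0.24713991]), 'ee_rot': array([-0.69974425, -0.10206806,  0.6998573 , -0.10069686]), 'wrist_force': array([ 0.02331914,  0.6360643 , -0.16765514]), 'moment': array([ 0.01280415, -0.007483  ,  0.02810213]), 'finger_gap': 0.08566978565896223}
0.017
scene {'mtx': [[520.6411258149107, 0.0, 273.86077305766963], [0.0, 520.6411258149107, 210.8551514733718], [0.0, 0.0, 1.0]], 'R': [[0.28415059742005344, 0.9586543324465624, -0.015501898827633228], [0.7626043701224046, -0.23578078194595042, -0.6023636754778349], [-0.581113597032488, 0.15934018246001758, -0.7980712334106345]], 't': [-0.16688280588276105, -0.34808380612232964, 1.5194355883663258]}
side {'mtx': [[406.1492618107294, 0.0, 286.78226035570714], [0.0, 406.1492618107294, 209.94819619109546], [0.0, 0.0, 1.0]], 'R': [[0.9708767330485043, -0.2393735010982835, -0.009934595966276202], [-0.17015460992492995, -0.6597529372404594, -0.7319654845167779], [0.1686587618428346, 0.7123386756133185, -0.6812692810329152]], 't': [-0.5326630602268948, 0.16606859770710958, 0.8969436649468381]}
wrist {'mtx': [[293.60038886226226, 0.0, 277.7991211792774], [0.0, 293.60038886226226, 209.9306744260089], [0.0, 0.0, 1.0]], 'mount': [[0.0004209144136822495, -0.26437670881640857, 0.96441939977712, -0.12529794635694746], [0.9999999019221185, -2.1609937179127938e-05, -0.00044236722795874654, -0.0010822607273206497], [0.00013779263445971835, 0.9644194913876507, 0.264376673790967, -0.06710528517699943], [0.0, 0.0, 0.0, 1.0]]}
```

View pics/scene0.png

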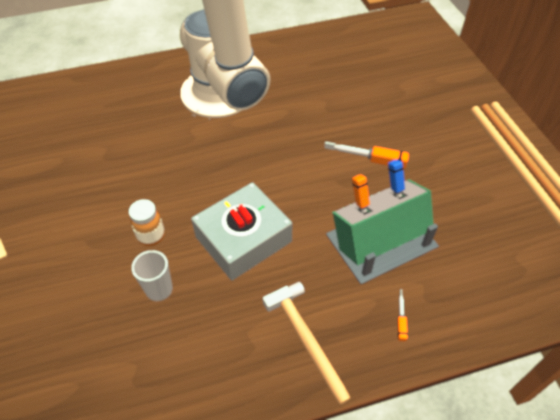

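View pics/side0.png

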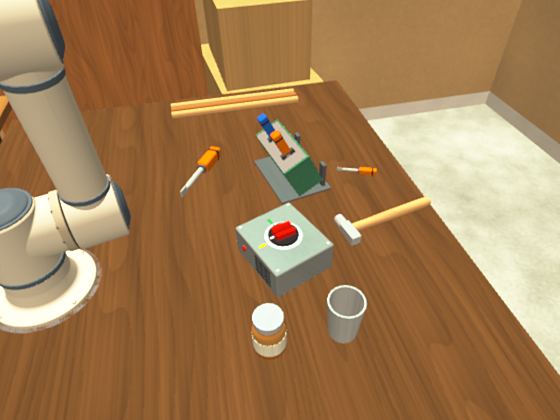

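View pics/wrist0.png

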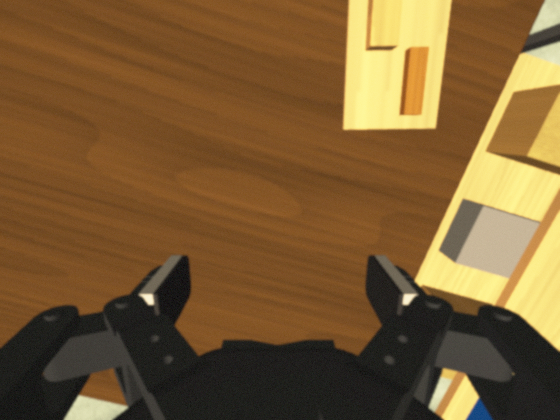

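Look-alikes in the scene view: orange handle in case (360,192), large orange screwdriver lying (390,155), small orange screwdriver lying (403,325), and the blue awl (397,177). I choose the one in the case, which is middle-sized and stuck. Next I check close crops.

Run:
```python
import cv2,numpy as np
s=cv2.imread("pics/scene0.png"); d=cv2.imread("pics/side0.png")
def crop(im,x0,y0,x1,y1,k): return cv2.resize(im[y0:y1,x0:x1],None,fx=k,fy=k,interpolation=cv2.INTER_CUBIC)
cv2.imwrite("pics/c1.png",crop(s,310,130,450,290,4)[:600])
cv2.imwrite("pics/c2.png",crop(d,230,100,350,220,5))
cv2.imwrite("pics/c3.png",crop(s,120,170,310,310,4))
cv2.imwrite("pics/c4.png",crop(d,220,190,380,360,3))
```

```text
(no output)
```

View pics/c1.png

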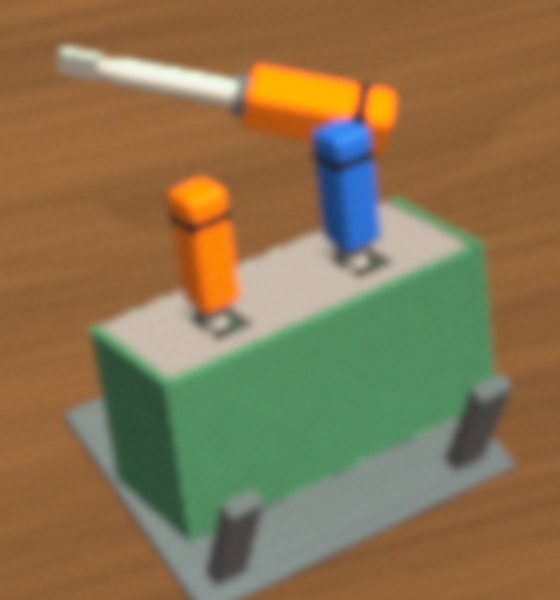

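View pics/c2.png

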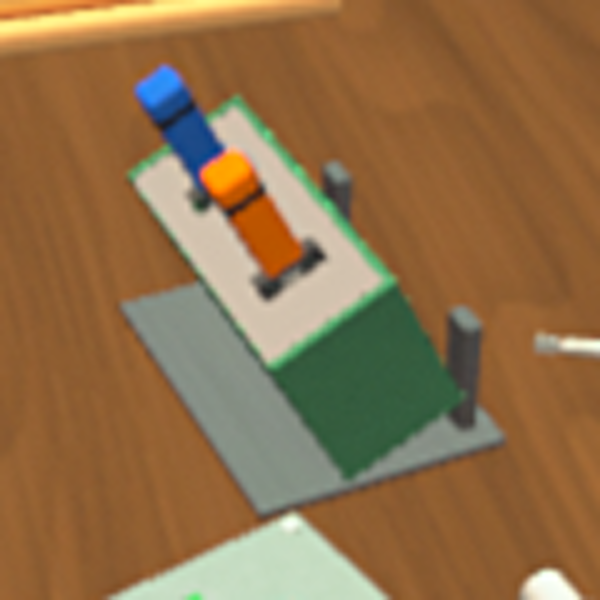

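View pics/c3.png

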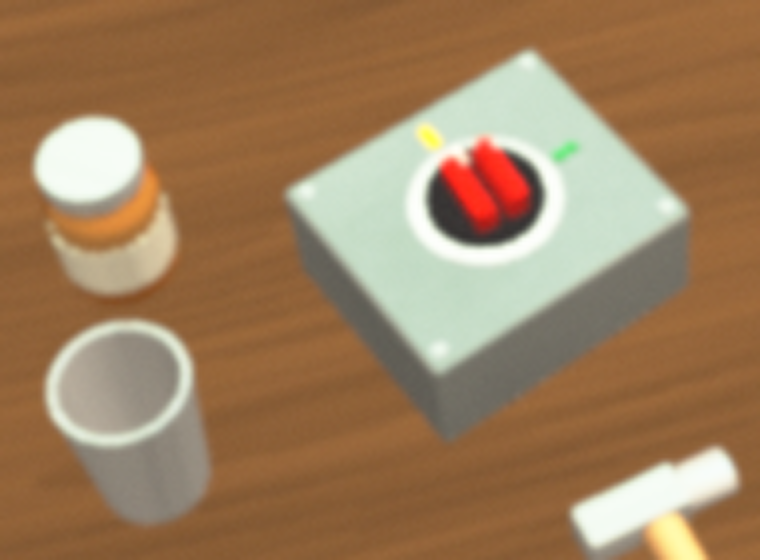

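View pics/c4.png

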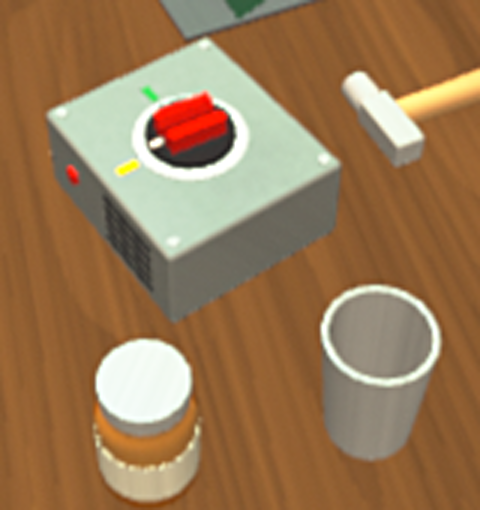

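The crops show the orange screwdriver in the case's near (-y) cutout and the blue awl in the +y cutout. The case leans towards the robot, and the pointer sits near the yellow mark. Next I triangulate.

```bash
cat > h.py <<'E'
import numpy as np,cv2,json
from scipy.spatial.transform import Rotation as Ro
from station import telemetry, vision, bot
def rays(d,px):
    p=np.atleast_2d(px).astype(float); K=d["mtx"]
    v=np.c_[(p[:,0]-K[0,2])/K[0,0],(p[:,1]-K[1,2])/K[1,1],np.ones(len(p))]
    if "mount" in d: raise 0
    R=np.array(d["R"]);t=np.array(d["t"]); return -R.T@t, v@R
def tri(d1,p1,d2,p2):
    o1,a=rays(d1,p1);o2,b=rays(d2,p2);out=[];g=[]
    for u,v in zip(a,b):
        s=np.linalg.lstsq(np.c_[u,-v],o2-o1,rcond=None)[0]
        x,y=o1+s[0]*u,o2+s[1]*v; out.append((x+y)/2); g.append(np.linalg.norm(x-y)*1e3)
    return np.array(out),np.array(g)
def plane(d,p,z):
    o,a=rays(d,p); return o+a*((z-o[2])/a[:,2])[:,None]
def proj(d,X):
    q=np.atleast_2d(X)@np.array(d["R"]).T+d["t"]; q=q@np.array(d["mtx"]).T; return q[:,:2]/q[:,2:]
E
python3 - <<'E'
from h import *
np.set_printoptions(precision=4,suppress=True)
S=vision.read_camera("scene");D=vision.read_camera("side")
c1=lambda a:np.array(a)/4+[310,130]; c2=lambda a:np.array(a)/5+[230,100]
c3=lambda a:np.array(a)/4+[120,170]; c4=lambda a:np.array(a)/3+[220,190]
P,g=tri(S,c1([(95,332),(172,380),(480,243),(400,200)]),D,c2([(272,367),(393,282),(238,97),(130,175)]))
print("case top",P,g,P.mean(0)); print(P[2]-P[1],P[3]-P[0],P[1]-P[0],P[2]-P[3])
P,g=tri(S,c3([(287,193),(442,373),(688,213),(530,50)]),D,c4([(170,260),(338,163),(203,40),(48,112)]))
print("ctrl",P,g,P.mean(0))
for e in (P[1]-P[0],P[2]-P[3],P[3]-P[0],P[2]-P[1]): print(np.linalg.norm(e),np.degrees(np.arctan2(e[1],e[0])))
# orange / blue handles
def blob(im,lo,hi,x0,y0,x1,y1):
    m=cv2.inRange(cv2.cvtColor(im,cv2.COLOR_BGR2HSV),lo,hi); k=np.zeros_like(m);k[y0:y1,x0:x1]=m[y0:y1,x0:x1]
    k=cv2.morphologyEx(k,cv2.MORPH_CLOSE,np.ones((5,5)))
    c=max(cv2.findContours(k,0,2)[0],key=cv2.contourArea); return c,cv2.minAreaRect(c)
for nm,lo,hi,a,b in [("or",(3,150,120),(22,255,255),(348,168,372,212),(265,128,293,160)),("bl",(100,120,60),(125,255,255),(385,150,410,200),(250,105,280,145))]:
    s,rs=blob(S["image"],lo,hi,*a);d,rd=blob(D["image"],lo,hi,*b);print(rs,rd)
    X,g=tri(S,[rs[0]],D,[rd[0]]);print(nm,X,g)
# pot rim
# ellipse fit in crop of bright rim
P,g=tri(S,c3([(120,383)]),D,c4([(380,334)]));print("pot rim",P,g)
print(plane(S,c3([(120,383)]),.1),plane(D,c4([(380,334)]),.1))
P,g=tri(S,c3([(88,160)]),D,c4([(143,382)]));print("jar top",P,g)
# marks
for n,d,p in (("yel",S,c3([(430,138)])),("yelD",D,c4([(127,168)])),("gr",S,c3([(566,152)])),("grD",D,c4([(151,95)]))): print(n,plane(d,p,.08))
print(plane(S,c3([(487,197)]),.08), plane(D,c4([(190,135)]),.08))
print(proj(S,[0,0,0]))
E
```

```text
case top [[0.5783 0.1402 0.0924]
 [0.6436 0.1542 0.1256]
 [0.6079 0.346  0.1273]
 [0.5415 0.3384 0.091 ]] [0.9957 3.66   1.0333 1.1952] [0.5928 0.2447 0.1091]
[-0.0357  0.1919  0.0017] [-0.0368  0.1982 -0.0014] [0.0653 0.014  0.0332] [0.0665 0.0077 0.0363]
ctrl [[ 0.4886 -0.1593  0.0747]
 [ 0.6256 -0.1042  0.0741]
 [ 0.5641  0.0497  0.0723]
 [ 0.4305 -0.0041  0.0773]] [1.6761 0.5985 0.7838 0.6662] [ 0.5272 -0.0544  0.0746]
0.1476784920974399 21.901632776094317
0.1441336739672307 21.920930198570794
0.16573787736750287 110.53251173344738
0.1657280974740134 111.78805080226309
((359.5, 187.5), (39.0, 23.0), 90.0) ((279.8539733886719, 142.46629333496094), (25.651948928833008, 9.645980834960938), 57.9946174621582)
or [[0.5776 0.1914 0.1555]] [5.3599]
((396.5426330566406, 176.11264038085938), (31.663978576660156, 12.618854522705078), 83.2901611328125) ((266.1246643066406, 124.22676849365234), (22.661149978637695, 8.600936889648438), 55.491477966308594)
bl [[0.5644 0.2841 0.1521]] [3.8814]
pot rim [[ 0.5975 -0.2631  0.0966]] [0.8275]
[[ 0.5994 -0.2624  0.1   ]] [[ 0.5966 -0.2656  0.1   ]]
jar top [[ 0.4501 -0.2594  0.0956]] [1.4038]
yel [[ 0.4779 -0.0746  0.08  ]]
yelD [[ 0.4767 -0.0768  0.08  ]]
gr [[ 0.5099 -0.0045  0.08  ]]
grD [[ 0.5089 -0.0086  0.08  ]]
[[ 0.527  -0.0542  0.08  ]] [[ 0.5277 -0.0565  0.08  ]]
[[216.6777  91.5827]]
```

```bash
cat >> h.py <<'E'
yaw=0.185; Cc=np.array([.593,.245,.112])
a=np.array([-np.sin(.45)*np.cos(yaw),-np.sin(.45)*np.sin(yaw),np.cos(.45)]); row=np.array([-np.sin(yaw),np.cos(yaw),0])
def go(pos,xax,yax,rows=None):
    s=telemetry.sense(); R0=Ro.from_quat(s["ee_rot"]); xax=np.array(xax)/np.linalg.norm(xax); yax=np.array(yax)-np.dot(yax,xax)*xax; yax/=np.linalg.norm(yax)
    R1=Ro.from_matrix(np.c_[xax,yax,np.cross(xax,yax)]); rv=(R1*R0.inv()).as_rotvec(); dp=(np.array(pos)-s["position"])*100
    print("dp cm",dp.round(2),"rotvec",rv.round(3),"ang",round(np.linalg.norm(rv),3))
E
python3 - <<'E'
from h import *
np.set_printoptions(precision=4,suppress=True)
s=telemetry.sense(); M=Ro.from_quat(s["ee_rot"]).as_matrix(); print(M)
print("head y",np.arctan2(M[1,1],M[0,1]),"a",a)
c=Cc-.045*row; g=c+a*(.044+.006); print(c,g)
for y in (row,-row,np.cross(a,row),-np.cross(a,row)): print(y); go(g-a*.002+.09*a,-a,y)
E
```

```text
[[-0.0002  0.2839 -0.9589]
 [ 0.0008 -0.9589 -0.2839]
 [-1.     -0.0009 -0.    ]]
head y -1.2829731897663628 a [-0.4275 -0.08    0.9004]
[0.6013 0.2008 0.112 ] [0.5799 0.1968 0.157 ]
[-0.1839  0.9829  0.    ]
dp cm [37.2  76.5  -1.15] rotvec [-0.66  -0.16   2.965] ang 3.042
[ 0.1839 -0.9829 -0.    ]
dp cm [37.2  76.5  -1.15] rotvec [ 0.105 -0.438 -0.101] ang 0.461
[-0.8851 -0.1656 -0.435 ]
dp cm [37.2  76.5  -1.15] rotvec [ 0.431 -0.264 -1.642] ang 1.718
[0.8851 0.1656 0.435 ]
dp cm [37.2  76.5  -1.15] rotvec [-0.257 -0.421  1.441] ang 1.523
```

Request:
servo_tool --deltas "2 4 0.1 0 -0.02 0 0.3;2 4.2 0.1 0 -0.02 0 0.3;2 4.2 0.1 0 -0.02 0 0.3;2 4.2 0.1 0 -0.02 0 0.3;2 4.2 0.1 0 -0.02 0 0.3;2 4.2 0 0 -0.02 0 0.3;2 4.2 0 0 -0.02 0 0.3;2 4.2 0 0 -0.02 0 0.3;2 4.2 0 0 -0.02 0 0.3;2 4.2 0 0 -0.02 0 0.3" --newtons 60

```text
time: 1.5
position: [0.3706, -0.156, 0.2534]
ee_rot: [0.767, 0.09, -0.626, 0.111]
wrist_force: [1.0, -0.6, 0.0]
finger_gap: 0.0599
```

Request:
servo_tool --deltas "2 4.2 0 0.01 -0.02 -0.01 0.3;2 4.2 0 0.01 -0.02 -0.01 0.3;2 4.2 0 0.01 -0.03 -0.01 0.3;2 4.2 0 0.01 -0.03 -0.01 0.3;2 4.2 0 0.01 -0.03 -0.01 0.3;2 4.2 0 0.01 -0.03 -0.01 0.3;2 4.2 0 0.01 -0.03 -0.01 0.3;1.5 3 0 0.01 -0.03 -0.01 0.3;0 0 0 0 0 0 0.3"

```text
time: 2.62
position: [0.525, 0.1685, 0.2522]
ee_rot: [0.837, 0.074, -0.539, 0.065]
wrist_force: [-1.1, -0.5, 0.3]
finger_gap: 0.0601
```

Run:
```python
from h import *
np.set_printoptions(precision=4,suppress=True)
s=telemetry.sense();print(s["time"],s["position"],s["qpos"],s["finger_gap"])
c=Cc-.045*row; g=c+a*.05
go(g-a*.002+.09*a,-a,-row)
d=vision.read_camera("wrist");cv2.imwrite("pics/w1.png",d["image"])
# project predicted points
M=Ro.from_quat(s["ee_rot"]).as_matrix(); Mt=np.array(d["mount"])
for X in (c,c+.01*a,c+.078*a,c+.044*a,c+.09*row,c+.09*row+.044*a):
    t=M.T@(X-s["position"]); q=np.linalg.inv(Mt)@np.r_[t,1]; q=d["mtx"]@q[:3]; print(q[:2]/q[2])
```

```text
2.625 [0.525  0.1685 0.2522] [ 0.2865 -0.4005  1.7166 -0.0651  1.4063  1.6522] 0.0600781076208995
dp cm [ 1.73  2.13 -1.6 ] rotvec [ 0.034 -0.021 -0.01 ] ang 0.041
[257.7101 182.3923]
[257.2509 184.4983]
[253.041  203.8024]
[255.4232 192.8791]
[165.3886 180.769 ]
[147.1848 191.0817]
```

View pics/w1.png

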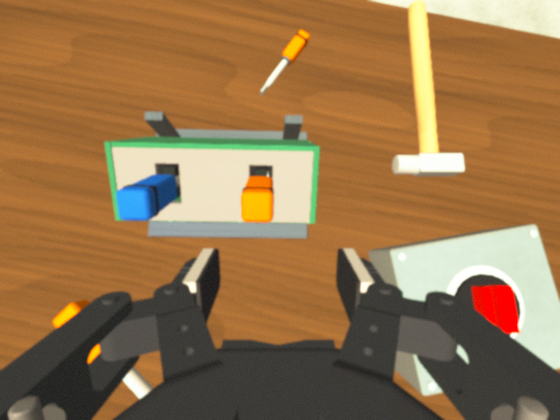

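The wrist view shows the driver's handle end at about (257,206) against a predicted (253,204). I shift the case estimate 3 mm along -row.

```bash
sed -i 's/Cc=np.array.*; *$/X/; s/\[.593,.245,.112\]/[.593,.242,.112]/' h.py
python3 - <<'E'
from h import *
c=Cc-.045*row; g=c+a*.05-a*.002; print(g)
go(g+.05*a,-a,-row)
go(g,-a,-row)
E
```

```text
[0.58075551 0.19392737 0.15522146]
dp cm [ 3.45  2.27 -5.24] rotvec [ 0.035 -0.021 -0.009] ang 0.041
dp cm [ 5.59  2.67 -9.74] rotvec [ 0.035 -0.021 -0.009] ang 0.041
```

Request:
servo_tool --deltas "0.8 0.7 -0.8 0.012 -0.007 -0.003 0.3;0.8 0.7 -1.3 0.012 -0.007 -0.003 0.3;0.8 0.5 -1.3 0.011 -0.007 -0.003 0.3;0.8 0.3 -1.3 0 0 0 0.3;0.25 0.07 -0.54 0 0 0 0.3;0 0 0 0 0 0 0.3"

```text
time: 3.42
position: [0.5598, 0.189, 0.2003]
ee_rot: [0.844, 0.077, -0.529, 0.048]
wrist_force: [-0.4, -0.2, 0.1]
finger_gap: 0.0598
```

Run:
```python
from h import *
c=Cc-.045*row; g=c+a*.05-a*.002
go(g,-a,-row)
for n in ("wrist","side"):
    d=vision.read_camera(n);cv2.imwrite(f"pics/{n}2.png",d["image"])
im=cv2.imread("pics/side2.png")[60:220,200:380];cv2.imwrite("pics/side2c.png",cv2.resize(im,None,fx=3.5,fy=3.5))
```

```text
dp cm [ 2.09  0.49 -4.5 ] rotvec [-0.001  0.001  0.002] ang 0.003
```

View pics/wrist2.png

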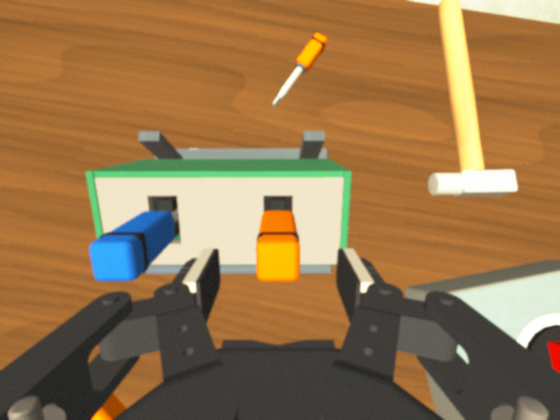

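View pics/side2c.png

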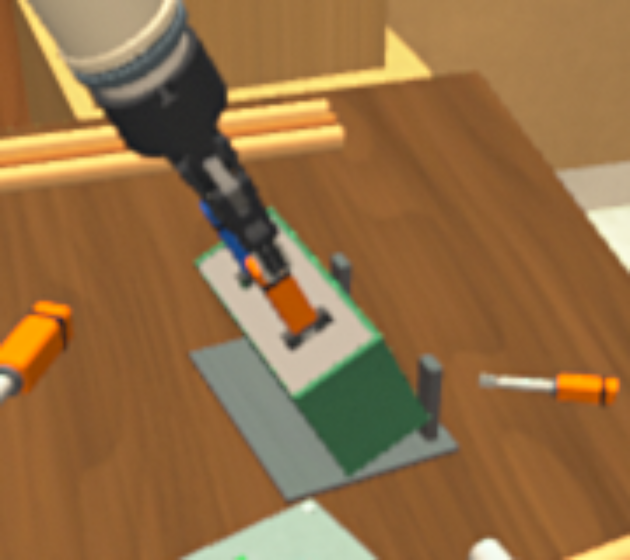

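Run:
```python
from h import *
s=telemetry.sense();d=vision.read_camera("wrist")
M=Ro.from_quat(s["ee_rot"]).as_matrix(); Mt=np.array(d["mount"]);c=Cc-.045*row
n=np.cross(row,a)
def pw(X):
    t=M.T@(X-s["position"]); q=np.linalg.inv(Mt)@np.r_[t,1]; q=d["mtx"]@q[:3]; return (q[:2]/q[2]).round(1)
print("n",n)
for i in (-1,1):
  for j in (-1,1): print("end",pw(c+.078*a+.012*i*row+.012*j*n),"bot",pw(c+.01*a+.012*i*row+.012*j*n))
  for j in (-1,1): print("case corner",pw(Cc+i*.101*row+j*.039*n))
im=cv2.resize(d["image"][180:300,220:340],None,fx=5,fy=5,interpolation=cv2.INTER_CUBIC);cv2.imwrite("pics/w3.png",im)
```

```text
n [0.8850821  0.16563412 0.43496553]
end [300.4 279.3] bot [293.9 236.4]
end [301.2 238.5] bot [294.2 206.4]
case corner [345.7 262.6]
case corner [351.7 168.7]
end [256.9 279.4] bot [262.9 236.5]
end [255.9 238.6] bot [262.4 206.5]
case corner [103.1 263.2]
case corner [ 87.  169.4]
```

View pics/w3.png

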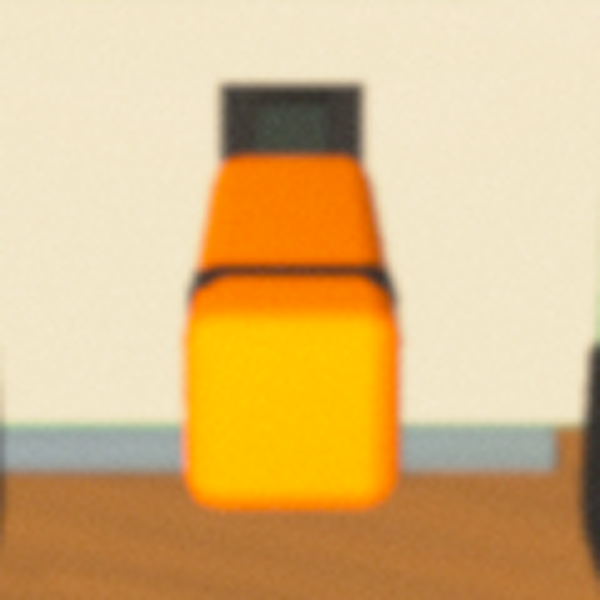

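The handle end spans (257–300, 242–281). It is centred between the jaws and about 2.5 mm nearer the robot than modelled, so I correct that and move in.

Request:
servo_tool --deltas "0.2 0 -0.9 0 0 0 0.3;0.4 0.1 -0.9 0 0 0 0.3;0.4 0.1 -0.9 0 0 0 0.3;0.4 0.1 -0.9 0 0 0 0.3;0.4 0.1 -0.9 0 0 0 0.3;0.07 0.05 -0.1 0 0 0 0.3;0 0 0 0 0 0 0.3"

```text
time: 4.45
position: [0.5786, 0.1939, 0.1549]
ee_rot: [0.844, 0.078, -0.528, 0.048]
wrist_force: [0.0, 0.1, -0.4]
finger_gap: 0.06
```

Request:
servo_tool --deltas "0 0 0 0 0 0 0.5;0 0 0 0 0 0 0.6;0 0 0 0 0 0 0.7;0 0 0 0 0 0 0.8;0 0 0 0 0 0 1;0 0 0 0 0 0 1;0 0 0 0 0 0 1;0 0 0 0 0 0 1" --newtons 70

```text
time: 5.45
position: [0.5787, 0.1935, 0.1553]
ee_rot: [0.844, 0.077, -0.528, 0.048]
wrist_force: [-0.5, -4.5, 4.3]
finger_gap: 0.0234
```

Run:
```python
from h import *
s=telemetry.sense();print(s["time"],s["position"],s["wrist_force"],s["moment"],s["finger_gap"])
for n in ("wrist","side"):
    d=vision.read_camera(n);cv2.imwrite(f"pics/{n}4.png",d["image"])
im=np.hstack([cv2.imread("pics/side4.png")[60:220,200:380],cv2.imread("pics/wrist4.png")[140:300,190:370]]);cv2.imwrite("pics/g4.png",cv2.resize(im,None,fx=2.2,fy=2.2))
```

```text
5.45 [0.57874235 0.19352088 0.15534217] [-0.53988866 -4.5060881   4.30638615] [-1.01204072  0.16328694 -0.4751518 ] 0.023351068886880287
```

View pics/g4.png

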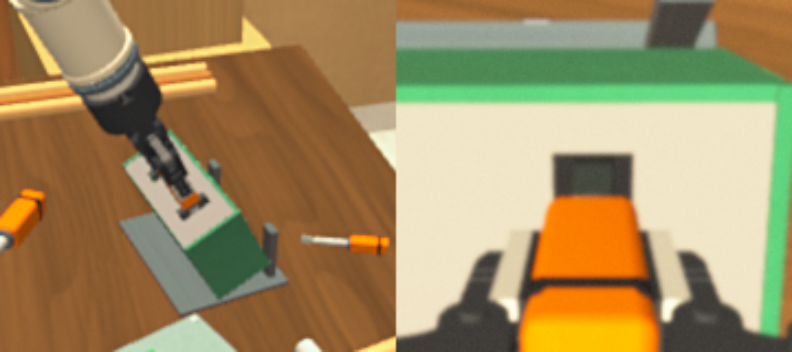

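Request:
servo_tool --deltas "0 0 0 0 0 0 1;-0.085 -0.016 0.18 0 0 0 1;-0.085 -0.016 0.18 0 0 0 1;-0.085 -0.016 0.18 0 0 0 1;-0.085 -0.016 0.18 0 0 0 1;-0.085 -0.016 0.18 0 0 0 1" --newtons 100

```text
time: 6.3
position: [0.5746, 0.1936, 0.1603]
ee_rot: [0.844, 0.078, -0.529, 0.048]
wrist_force: [16.1, 3.2, -13.4]
finger_gap: 0.0229
```

Request:
servo_tool --deltas "-0.05 -0.016 0.22 0 0 0 1;-0.07 -0.016 0.2 0 0 0 1;-0.085 -0.016 0.18 0 0 0 1;-0.085 -0.016 0.18 0 0 0 1;-0.085 -0.016 0.18 0 0 0 1;-0.085 -0.016 0.18 0 0 0 1"

```text
time: 7.05
position: [0.5697, 0.1928, 0.1709]
ee_rot: [0.843, 0.078, -0.53, 0.048]
wrist_force: [15.3, 2.7, -14.3]
finger_gap: 0.0231
```

Request:
servo_tool --deltas "-0.085 -0.016 0.18 0 0 0 1;-0.085 -0.016 0.18 0 0 0 1;-0.085 -0.016 0.18 0 0 0 1;-0.085 -0.016 0.18 0 0 0 1;-0.085 -0.016 0.18 0 0 0 1;-0.085 -0.016 0.18 0 0 0 1"

```text
time: 7.8
position: [0.5646, 0.1919, 0.1817]
ee_rot: [0.843, 0.078, -0.53, 0.048]
wrist_force: [15.1, 2.1, -13.1]
finger_gap: 0.023
```

Request:
servo_tool --deltas "-0.1 -0.024 0.27 0 0 0 1;-0.12 -0.024 0.27 0 0 0 1;-0.13 -0.024 0.27 0 0 0 1;-0.13 -0.024 0.27 0 0 0 1;-0.13 -0.024 0.27 0 0 0 1;-0.13 -0.024 0.27 0 0 0 1;-0.13 -0.024 0.27 0 0 0 1"

```text
time: 8.68
position: [0.5558, 0.1904, 0.2033]
ee_rot: [0.844, 0.079, -0.529, 0.048]
wrist_force: [1.6, 0.5, -1.3]
finger_gap: 0.0227
```

Run:
```python
from h import *
s=telemetry.sense();print(s["time"],s["position"],s["wrist_force"],s["moment"],s["finger_gap"])
for n in ("wrist","side"):
    d=vision.read_camera(n);cv2.imwrite(f"pics/{n}5.png",d["image"])
im=np.hstack([cv2.imread("pics/side5.png")[60:220,200:380],cv2.imread("pics/wrist5.png")[140:300,190:370]]);cv2.imwrite("pics/g5.png",cv2.resize(im,None,fx=2.2,fy=2.2))
```

```text
8.675 [0.55577971 0.19039838 0.20330243] [ 1.612656    0.45230558 -1.31544012] [ 0.05943595 -0.19242868 -0.00954347] 0.022696471933622897
```

View pics/g5.png

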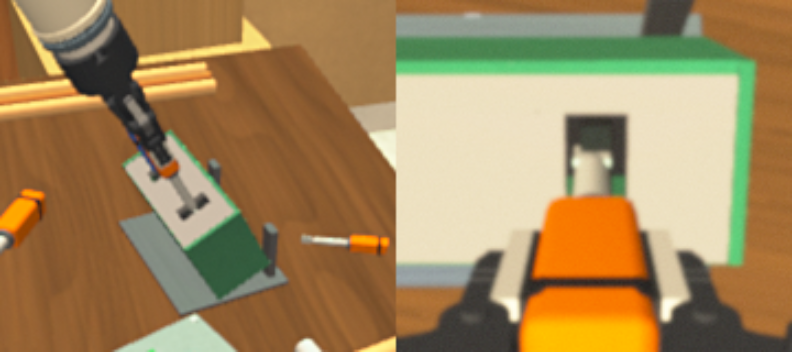

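The driver came free of the lips without slipping in the grip: the handle band sits at the same place between the pads. I pull on along the slant.

Request:
servo_tool --deltas "-0.21 -0.04 0.45 0 0 0 1;-0.21 -0.04 0.45 0 0 0 1;-0.21 -0.04 0.45 0 0 0 1;-0.21 -0.04 0.45 0 0 0 1;-0.21 -0.04 0.45 0 0 0 1;-0.3 -0.05 0.63 0 0 0 1;-0.43 -0.08 0.9 0 0 0 1;-0.43 -0.08 0.9 0 0 0 1;-0.43 -0.08 0.9 0 0 0 1;-0.43 -0.08 0.9 0 0 0 1"

```text
time: 10.02
position: [0.5249, 0.1837, 0.2706]
ee_rot: [0.844, 0.078, -0.528, 0.048]
wrist_force: [-0.6, -0.4, -0.9]
finger_gap: 0.0227
```

Run:
```python
from h import *
s=telemetry.sense();print(s["time"],s["position"],s["wrist_force"],s["qpos"],s["finger_gap"])
M=Ro.from_quat(s["ee_rot"]).as_matrix();print(M)
print("tip",s["position"]+M[:,0]*.128)
for n in ("wrist","side","scene"):
    d=vision.read_camera(n);cv2.imwrite(f"pics/{n}6.png",d["image"])
cv2.imwrite("pics/g6.png",np.hstack([cv2.resize(cv2.imread("pics/side6.png")[40:200,180:320],None,fx=2.5,fy=2.5),cv2.resize(cv2.imread("pics/wrist6.png")[140:300,190:370],None,fx=2.5,fy=2.5)]))
```

```text
10.025 [0.52489182 0.18372257 0.27061938] [-0.60094389 -0.38633659 -0.85969338] [ 0.30643887 -0.40845939  1.69681472 -0.05384159  1.40388756  1.69106331] 0.022749968698751837
[[ 4.29772847e-01  1.82139115e-01 -8.84375849e-01]
 [ 8.03217332e-02 -9.83272464e-01 -1.63473795e-01]
 [-8.99357392e-01 -7.78002822e-04 -4.37213536e-01]]
tip [0.57990275 0.19400375 0.15550164]
```

View pics/g6.png

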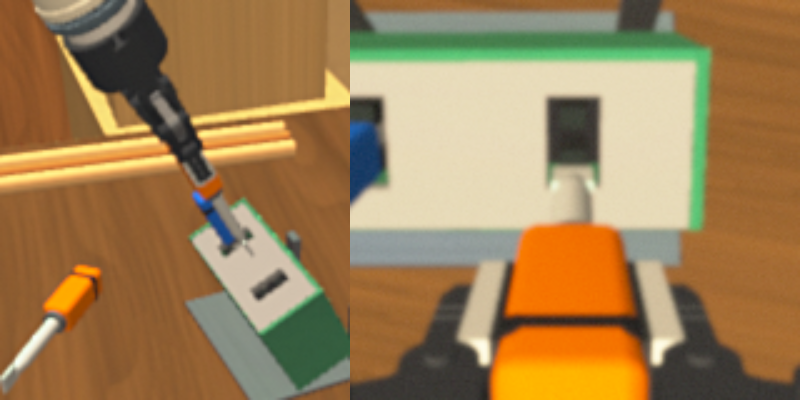

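Step 1 is done: the driver is out, with the tip at about z 0.155 and the cutout empty. Next I measure the selector slot's centre and direction from the red bars at z = 0.103.

```bash
python3 - <<'E'
from h import *
np.set_printoptions(precision=4,suppress=True)
for n,b in (("scene",(220,195,265,240)),("side",(265,215,305,255))):
    d=vision.read_camera(n);im=cv2.imread(f"pics/{n}0.png")[b[1]:b[3],b[0]:b[2]]
    im=cv2.resize(im,None,fx=8,fy=8,interpolation=cv2.INTER_CUBIC); cv2.imwrite(f"pics/sel_{n}.png",im)
    cs=[(430,138),(566,152),(487,197)]
E
python3 -c "
import cv2,numpy as np
a=cv2.imread('pics/sel_scene.png');b=cv2.imread('pics/sel_side.png');print(a.shape,b.shape)
b=cv2.copyMakeBorder(b,0,a.shape[0]-b.shape[0],0,0,0);cv2.imwrite('pics/sel.png',np.hstack([a,b]))"
```

```text
(360, 360, 3) (320, 320, 3)
```

View pics/sel.png

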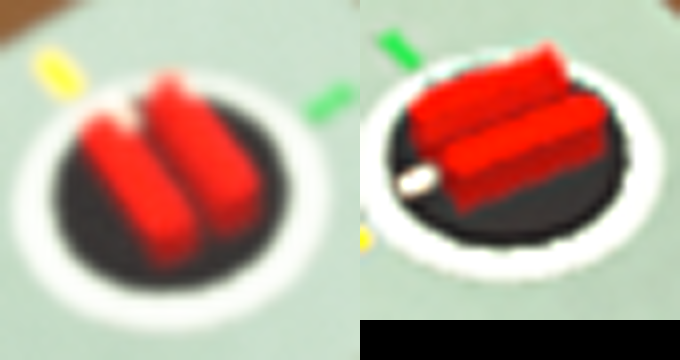

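Run:
```python
from h import *
np.set_printoptions(precision=4,suppress=True)
S=vision.read_camera("scene");D=vision.read_camera("side")
cs=lambda a:np.array(a,float)/8+[220,195]; cd=lambda a:(np.array(a,float)-[360,0])/8+[265,215]
def rep(n,P): e=P[1]-P[0]; print(n,P.mean(0),"head",np.arctan2(e[1],e[0]))
for z in (.097,.103):
  rep("sL",plane(S,cs([(97,120),(172,240)]),z)); rep("sR",plane(S,cs([(165,78),(240,195)]),z))
  rep("dF",plane(D,cd([(415,105),(560,62)]),z)); rep("dN",plane(D,cd([(450,160),(600,108)]),z))
print("ring",plane(S,cs([(172,200)]),.08),plane(D,cd([(515,165)]),.08))
print("ptr",plane(S,cs([(128,112)]),.09),plane(D,cd([(415,180)]),.09))
```

```text
sL [ 0.5314 -0.0653  0.097 ] head 0.2100317365818426
sR [ 0.5226 -0.0441  0.097 ] head 0.2091183466671325
dF [ 0.526  -0.0429  0.097 ] head 0.14735857857458187
dN [ 0.5314 -0.0641  0.097 ] head 0.19921270244439457
sL [ 0.5358 -0.066   0.103 ] head 0.21003173658184338
sR [ 0.5271 -0.0449  0.103 ] head 0.20911834666713344
dF [ 0.5248 -0.0487  0.103 ] head 0.14735857857458093
dN [ 0.5301 -0.0697  0.103 ] head 0.1992127024443964
ring [[ 0.5288 -0.0552  0.08  ]] [[ 0.5295 -0.0589  0.08  ]]
ptr [[ 0.5034 -0.0606  0.09  ]] [[ 0.5001 -0.0668  0.09  ]]
```

Run:
```python
from h import *
h=.195
go([.528,-.056,.295],[0,0,-1],[np.cos(h),np.sin(h),0])
```

```text
dp cm [  0.29 -23.97   2.6 ] rotvec [-0.415  0.281  1.553] ang 1.632
```

Request:
servo_tool --deltas "0 -0.5 0.8 -0.026 0.0176 0.097 1;0 -1.2 0.8 -0.026 0.0176 0.097 1;0 -1.6 0.5 -0.026 0.0176 0.097 1;0 -1.7 0.3 -0.026 0.0176 0.097 1;0 -1.7 0.1 -0.026 0.0176 0.097 1;0 -1.7 0 -0.026 0.0176 0.097 1;0 -1.7 0 -0.026 0.0176 0.097 1;0 -1.7 0 -0.026 0.0176 0.097 1" --newtons 80

```text
time: 11.38
position: [0.5252, 0.065, 0.2943]
ee_rot: [0.704, 0.341, -0.533, 0.325]
wrist_force: [-0.3, -0.1, -2.1]
finger_gap: 0.0227
```

Request:
servo_tool --deltas "0 -1.7 0 -0.026 0.0176 0.097 1;0 -1.7 0 -0.026 0.0176 0.097 1;0.1 -1.7 0 -0.026 0.0176 0.097 1;0.1 -1.7 0 -0.026 0.0176 0.097 1;0.1 -1.7 0 -0.026 0.0176 0.097 1;0 -1.7 0.1 -0.026 0.0176 0.097 1;0 -1.3 0 -0.026 0.0176 0.097 1;0 -0.7 0 -0.026 0.0176 0.097 1;0 0 0 0 0 0 1;0 0 0 0 0 0 1"

```text
time: 12.62
position: [0.5282, -0.056, 0.2955]
ee_rot: [0.45, 0.546, -0.45, 0.546]
wrist_force: [0.5, -0.1, -0.9]
finger_gap: 0.0227
```

Run:
```python
from h import *
h=.195
s=telemetry.sense();print(s["time"],s["position"],s["wrist_force"],s["qpos"].round(2),s["finger_gap"])
go([.528,-.056,.295],[0,0,-1],[np.cos(h),np.sin(h),0])
for n in ("wrist","side","scene"):
    d=vision.read_camera(n);cv2.imwrite(f"pics/{n}7.png",d["image"])
a1=cv2.resize(cv2.imread("pics/side7.png")[130:280,220:350],None,fx=3.9,fy=3.9)
a2=cv2.resize(cv2.imread("pics/scene7.png")[110:260,190:310],None,fx=2.4,fy=3.9) if 0 else cv2.resize(cv2.imread("pics/scene7.png")[110:260,190:260],None,fx=3.9,fy=3.9)
cv2.imwrite("pics/g7.png",np.hstack([a1,a2]))
```

```text
12.625 [ 0.52824449 -0.05600333  0.29549502] [ 0.46287039 -0.12967079 -0.92628235] [-0.17 -0.08  1.32  0.    1.9  -0.36] 0.022666879291597598
dp cm [-0.02  0.   -0.05] rotvec [-0.     0.     0.003] ang 0.003
```

View pics/g7.png

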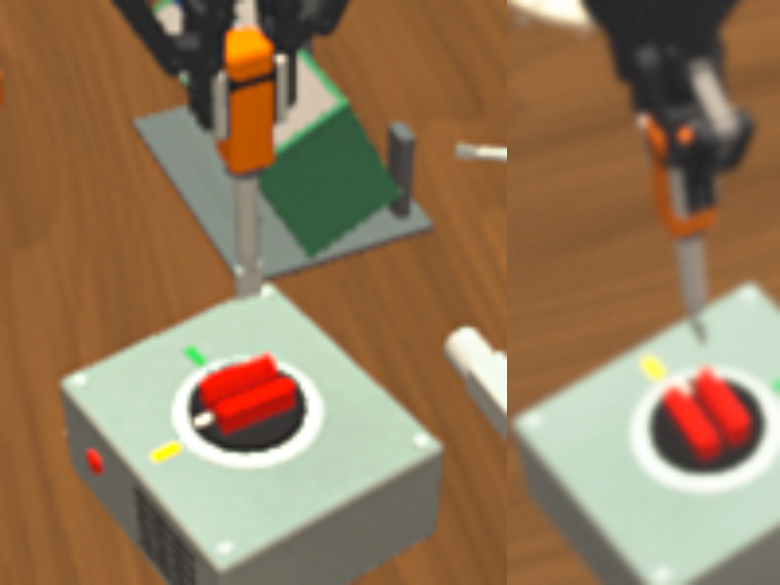

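View pics/wrist7.png

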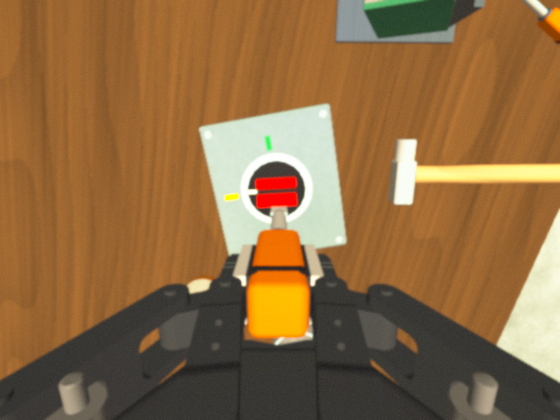

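Run:
```python
from h import *
np.set_printoptions(precision=4,suppress=True)
S=vision.read_camera("scene");D=vision.read_camera("side");W=vision.read_camera("wrist");s=telemetry.sense()
print(tri(S,[(240.8,197.2)],D,[(284.1,206.2)]))
M=Ro.from_quat(s["ee_rot"]).as_matrix();Mt=W["mount"]
def wp(p,z):
    v=np.linalg.inv(W["mtx"])@[*p,1]; v=M@(Mt[:3,:3]@v); o=s["position"]+M@Mt[:3,3]; return o+v*(z-o[2])/v[2]
im=W["image"];m=cv2.inRange(cv2.cvtColor(im,cv2.COLOR_BGR2HSV),(0,180,120),(4,255,255))|cv2.inRange(cv2.cvtColor(im,cv2.COLOR_BGR2HSV),(174,180,120),(180,255,255))
m[:170]=0;m[215:]=0
for c in cv2.findContours(m,0,2)[0]:
    if cv2.contourArea(c)>40: r=cv2.minAreaRect(c);print(r); print(wp(r[0],.103))
ring=cv2.inRange(im,(225,225,225),(255,255,255));ring[:145]=0;ring[230:]=0;ring[:,:235]=0;ring[:,320:]=0
print("ring",wp((277,189),.08))
cv2.imwrite("pics/w8.png",cv2.resize(im[130:250,210:350],None,fx=5,fy=5,interpolation=cv2.INTER_CUBIC))
```

```text
(array([[ 0.5314, -0.0521,  0.1614]]), array([0.9092]))
((276.4642028808594, 199.37347412109375), (15.346393585205078, 41.50373077392578), 86.72950744628906)
[ 0.5282 -0.0632  0.103 ]
((275.515869140625, 182.8325958251953), (13.032852172851562, 41.38167953491211), 87.27368927001953)
[ 0.5236 -0.0452  0.103 ]
ring [ 0.5273 -0.0561  0.08  ]
```

View pics/w8.png

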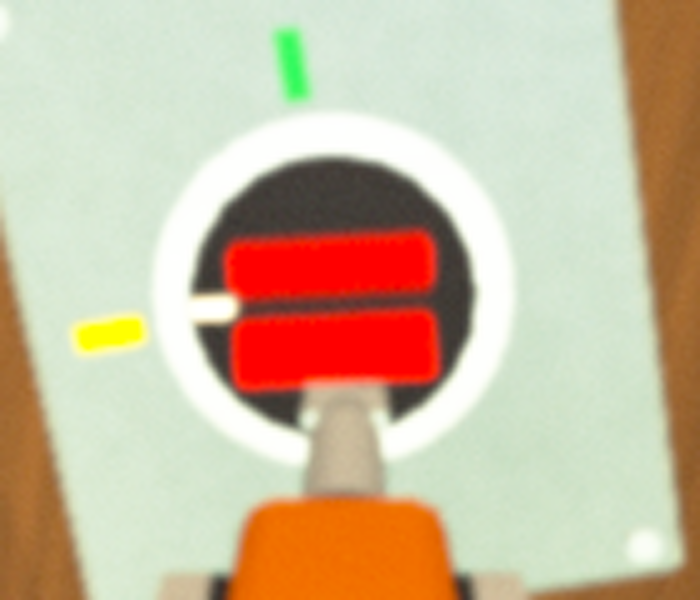

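Run:
```python
from h import *
np.set_printoptions(precision=4,suppress=True)
S=vision.read_camera("scene");D=vision.read_camera("side");W=vision.read_camera("wrist");s=telemetry.sense()
print("slot top",tri(S,[(241.06,214.75)],D,[(283.3,228.6)]))
M=Ro.from_quat(s["ee_rot"]).as_matrix();Mt=W["mount"]
def wp(p,z):
    v=np.linalg.inv(W["mtx"])@[*p,1]; v=M@(Mt[:3,:3]@v); o=s["position"]+M@Mt[:3,3]; return o+v*(z-o[2])/v[2]
for z in(.163,.1675): print("tip",wp((279,206.8),z))
print("slot",wp((276,191),.103),wp((276,191),.087))
```

```text
slot top (array([[ 0.5283, -0.0549,  0.0984]]), array([0.1202]))
tip [ 0.5293 -0.0557  0.163 ]
tip [ 0.5291 -0.0546  0.1675]
slot [ 0.5259 -0.0541  0.103 ] [ 0.5264 -0.0573  0.087 ]
```

Request:
servo_tool --deltas "-0.1 0 -0.6 0 0 0.03 1;-0.1 -0.03 -1 0 0 0 1;-0.1 -0.04 -1 0 0 0 1;0 0 -1 0 0 0 1;0 0 -0.8 0 0 0 1;0 0 -0.4 0 0 0 1;0 0 0 0 0 0 1"

```text
time: 13.95
position: [0.5251, -0.0569, 0.2475]
ee_rot: [0.441, 0.553, -0.441, 0.553]
wrist_force: [0.0, -0.0, -1.2]
finger_gap: 0.0228
```

Run:
```python
from h import *
s=telemetry.sense();print(s["time"],s["position"],s["wrist_force"])
I={n:vision.read_camera(n)["image"] for n in ("side","scene","wrist")}
f=lambda im,x,y:cv2.resize(im[y:y+70,x:x+65],None,fx=6,fy=6,interpolation=cv2.INTER_CUBIC)
g=cv2.resize(I["wrist"][150:230,235:320],None,fx=5.25,fy=5.25)
cv2.imwrite("pics/g9.png",cv2.resize(np.hstack([f(I["side"],250,180),f(I["scene"],205,170),cv2.resize(I["wrist"][150:230,235:320],(446,420))]),None,fx=.64,fy=.64*1.2))
```

```text
13.95 [ 0.52509828 -0.05690663  0.24751451] [ 0.00484576 -0.01135021 -1.19366361]
```

View pics/g9.png

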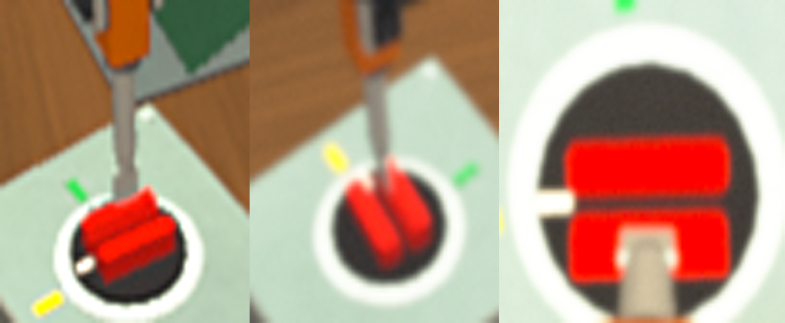

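Request:
servo_tool --deltas "0 0 -0.5 0 0 0 1;0 0 -0.5 0 0 0 1;0 0 -0.4 0 0 0 1;0 0 -0.3 0 0 0 1;0 0 -0.3 0 0 0 1;0 0 0 0 0 0 1"

```text
time: 14.85
position: [0.5251, -0.0569, 0.2275]
ee_rot: [0.441, 0.553, -0.441, 0.553]
wrist_force: [-0.9, 0.6, -1.4]
finger_gap: 0.0228
```

Run:
```python
from h import *
s=telemetry.sense();print(s["time"],s["position"],s["wrist_force"],s["moment"])
I={n:vision.read_camera(n)["image"] for n in ("side","scene","wrist")}
f=lambda im,x,y:cv2.resize(im[y:y+70,x:x+65],None,fx=6,fy=6,interpolation=cv2.INTER_CUBIC)
cv2.imwrite("pics/g10.png",cv2.resize(np.hstack([f(I["side"],250,190),f(I["scene"],205,180),cv2.resize(I["wrist"][150:230,235:320],(446,420))]),None,fx=.64,fy=.64*1.2))
```

```text
14.85 [ 0.52505616 -0.05691422  0.22746024] [-0.85796789  0.56394069 -1.39650346] [ 0.06381122 -0.01135817 -0.03260227]
```

View pics/g10.png

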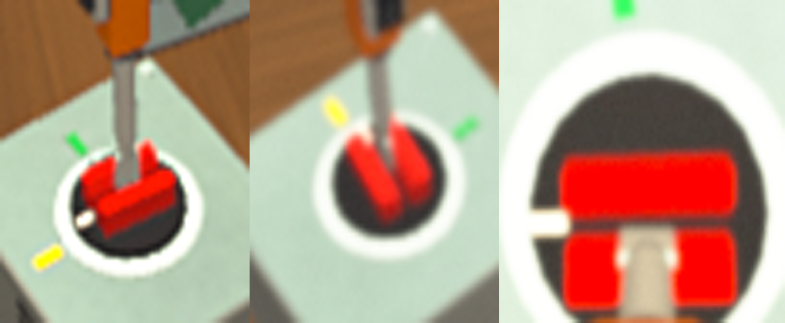

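Request:
servo_tool --deltas "0 0 -0.25 0 0 0 1;0 0 -0.25 0 0 0 1;0 0 -0.2 0 0 0 1;0 0 -0.1 0 0 0 1;0 0 0 0 0 0 1"

```text
time: 15.62
position: [0.5251, -0.0569, 0.2197]
ee_rot: [0.441, 0.553, -0.441, 0.553]
wrist_force: [-0.8, -0.4, -1.7]
finger_gap: 0.0231
```

Request:
servo_tool --deltas "0 0 -0.12 0 0 0 1;0 0 -0.12 0 0 0 1;0 0 -0.12 0 0 0 1;0 0 0 0 0 0 1"

```text
time: 16.12
position: [0.5251, -0.0569, 0.216]
ee_rot: [0.441, 0.553, -0.441, 0.553]
wrist_force: [0.1, -0.4, -1.4]
finger_gap: 0.0229
```

Run:
```python
from h import *
s=telemetry.sense();print(s["time"],s["position"],s["wrist_force"],s["moment"])
I={n:vision.read_camera(n)["image"] for n in ("side","scene","wrist")}
f=lambda im,x,y:cv2.resize(im[y:y+70,x:x+65],None,fx=6,fy=6,interpolation=cv2.INTER_CUBIC)
cv2.imwrite("pics/g11.png",cv2.resize(np.hstack([f(I["side"],250,190),f(I["scene"],205,180),cv2.resize(I["wrist"][150:230,235:320],(446,420))]),None,fx=.64,fy=.64*1.2))
```

```text
16.125 [ 0.52508896 -0.05692072  0.21600279] [ 0.10616536 -0.41720634 -1.36263747] [-0.01294525  0.02557391  0.05020819]
```

View pics/g11.png

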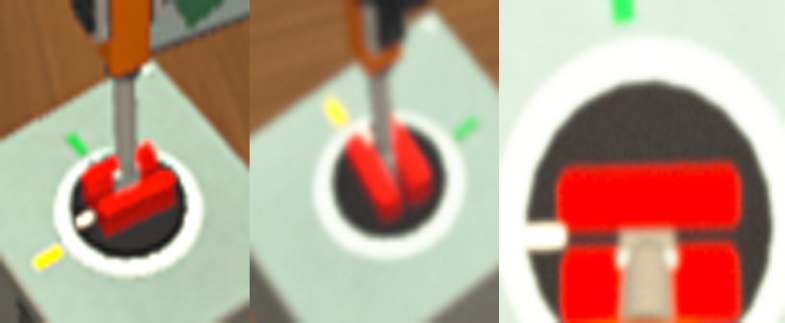

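Request:
servo_tool --deltas "0 0 -0.1 0 0 0 1;0 0 -0.1 0 0 0 1;0 0 0 0 0 0 1"

```text
time: 16.65
position: [0.5253, -0.057, 0.2153]
ee_rot: [0.441, 0.552, -0.441, 0.553]
wrist_force: [-2.1, 0.1, 5.0]
finger_gap: 0.0231
```

Request:
servo_tool --deltas "0 0 0.1 0 0 -0.05 1;0 0.02 0 0 0 -0.1 1;0 0.02 0 0 0 -0.1 1;0 0.02 0 0 0 -0.1 1;0 0.02 0 0 0 -0.1 1;0 0.02 0 0 0 -0.1 1;0 0 0 0 0 0 1"

```text
time: 17.52
position: [0.5256, -0.056, 0.2154]
ee_rot: [0.575, 0.412, -0.574, 0.413]
wrist_force: [0.8, -0.5, 0.4]
finger_gap: 0.0229
```

Run:
```python
from h import *
s=telemetry.sense();print(s["time"],s["position"],s["wrist_force"],s["moment"],s["qpos"].round(2))
I={n:vision.read_camera(n)["image"] for n in ("side","scene","wrist")}
f=lambda im,x,y:cv2.resize(im[y:y+70,x:x+65],None,fx=6,fy=6,interpolation=cv2.INTER_CUBIC)
cv2.imwrite("pics/g12.png",cv2.resize(np.hstack([f(I["side"],250,190),f(I["scene"],205,180),cv2.resize(I["wrist"][150:230,235:320],(446,420))]),None,fx=.64,fy=.64*1.2))
```

```text
17.525 [ 0.52555946 -0.05601885  0.21538632] [ 0.81150834 -0.46834183  0.43438614] [-0.10229696 -0.32251137  0.05509631] [-0.17 -0.11  1.49 -0.    1.76  0.15]
```

View pics/g12.png

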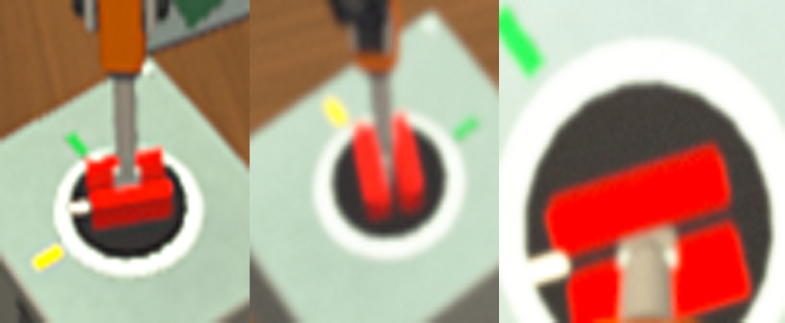

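The selector follows the blade with a lag of about 0.25 rad of play. I keep turning.

Request:
servo_tool --deltas "0.01 0.02 0 0 0 -0.1 1;0.01 0.02 0 0 0 -0.1 1;0.01 0.02 0 0 0 -0.1 1;0.01 0.02 0 0 0 -0.1 1;0.01 0.02 0 0 0 -0.1 1;0.01 0.02 0 0 0 -0.1 1;0.01 0.02 0 0 0 -0.1 1;0.01 0.02 0 0 0 -0.1 1;0 0 0 0 0 -0.1 1;0 0 0 0 0 0 1"

```text
time: 18.92
position: [0.5263, -0.0552, 0.2154]
ee_rot: [0.697, 0.121, -0.696, 0.122]
wrist_force: [2.3, -4.0, 0.9]
finger_gap: 0.0226
```

Run:
```python
from h import *
s=telemetry.sense();print(s["time"],s["position"],s["wrist_force"],s["moment"],s["qpos"].round(2))
I={n:vision.read_camera(n)["image"] for n in ("side","scene","wrist")}
f=lambda im,x,y:cv2.resize(im[y:y+70,x:x+65],None,fx=6,fy=6,interpolation=cv2.INTER_CUBIC)
cv2.imwrite("pics/g13.png",cv2.resize(np.hstack([f(I["side"],250,190),f(I["scene"],205,180),cv2.resize(I["wrist"][150:230,235:320],(446,420))]),None,fx=.64,fy=.64*1.2))
```

```text
18.925 [ 0.52631032 -0.05522909  0.21537305] [ 2.29861153 -4.04781745  0.88698617] [-1.13067738 -0.63964242  0.08310544] [-0.17 -0.1   1.48 -0.    1.76  1.06]
```

View pics/g13.png

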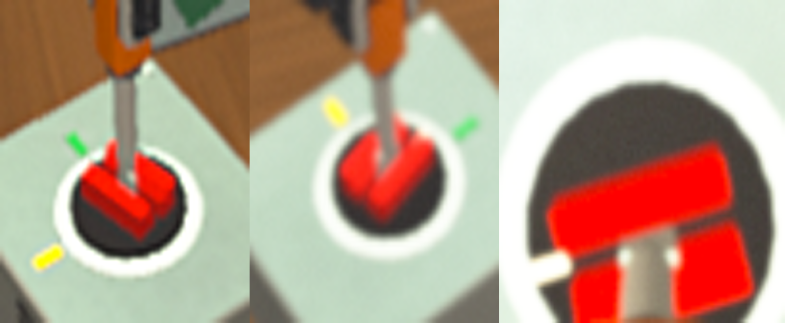

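Request:
servo_tool --deltas "0.03 -0.05 0 0 0 -0.05 1;0.02 -0.03 0 0 0 -0.05 1;0 0 0 0 0 -0.05 1;0 0 0 0 0 -0.05 1;0 0 0 0 0 -0.05 1;0 0 0 0 0 0 1"

```text
time: 19.82
position: [0.5266, -0.0555, 0.2154]
ee_rot: [0.706, 0.034, -0.706, 0.034]
wrist_force: [1.6, -3.2, 1.2]
finger_gap: 0.023
```

Run:
```python
from h import *
s=telemetry.sense();print(s["time"],s["position"],s["wrist_force"],s["moment"],s["qpos"].round(2))
```

```text
19.825 [ 0.5266178  -0.0554829   0.21536974] [ 1.57365321 -3.19095711  1.24074046] [-1.07361162 -0.55515512  0.02811274] [-0.17 -0.1   1.48 -0.    1.76  1.31]
```

Request:
servo_tool --deltas "0.02 -0.03 0 0 0 -0.04 1;0 0 0 0 0 -0.04 1;0 0 0 0 0 -0.04 1;0 0 0 0 0 0 1;0 0 0 0 0 0 1"

```text
time: 20.45
position: [0.5268, -0.0556, 0.2154]
ee_rot: [0.707, -0.009, -0.707, -0.008]
wrist_force: [3.1, -4.7, 2.1]
finger_gap: 0.0231
```

Run:
```python
from h import *
s=telemetry.sense();print(s["time"],s["position"],s["wrist_force"],s["moment"],s["qpos"].round(2))
I={n:vision.read_camera(n)["image"] for n in ("side","scene","wrist")}
f=lambda im,x,y:cv2.resize(im[y:y+70,x:x+65],None,fx=6,fy=6,interpolation=cv2.INTER_CUBIC)
cv2.imwrite("pics/g14.png",cv2.resize(np.hstack([f(I["side"],250,190),f(I["scene"],205,180),cv2.resize(I["wrist"][150:230,235:320],(446,420))]),None,fx=.64,fy=.64*1.2))
```

```text
20.45 [ 0.52675531 -0.05557467  0.21536698] [ 3.1256741  -4.65033033  2.05342934] [-1.12927242 -0.65133794  0.23790339] [-0.17 -0.1   1.48 -0.    1.76  1.43]
```

View pics/g14.png

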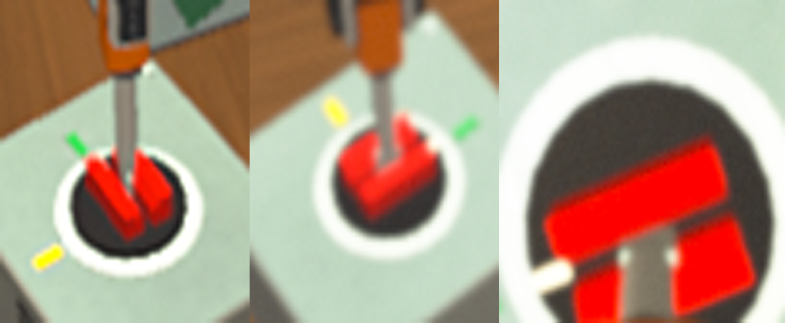

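The moment has risen to 0.24 N m, well above the turning torque, and the pointer is at the green mark, so the selector is at its stop. I relax the twist and lift out.

Request:
servo_tool --deltas "0.02 -0.04 0 0 0 0.08 1;0 0 0 0 0 0.08 1;0 0 0.2 0 0 0.02 1;0 0 0.4 0 0 0 1;0 0 0.6 0 0 0 1;0 0 0.8 0 0 0 1;0 0 1 0 0 0 1;0 0 1 0 0 0 1;0 0 1 0 0 0 1;0 0 0.8 0 0 0 1"

```text
time: 21.85
position: [0.5269, -0.0558, 0.2741]
ee_rot: [0.705, 0.054, -0.705, 0.055]
wrist_force: [0.6, -1.3, -1.5]
finger_gap: 0.0224
```

Run:
```python
from h import *
s=telemetry.sense();print(s["time"],s["position"],s["wrist_force"],s["moment"],s["qpos"].round(2))
np.set_printoptions(precision=4,suppress=True)
I={n:vision.read_camera(n)["image"] for n in ("side","scene","wrist")}
for n in I: cv2.imwrite(f"pics/{n}15.png",I[n])
f=lambda im,x,y:cv2.resize(im[y:y+70,x:x+65],None,fx=6,fy=6,interpolation=cv2.INTER_CUBIC)
cv2.imwrite("pics/g15.png",cv2.resize(np.hstack([f(I["side"],250,190),f(I["scene"],205,180),cv2.resize(I["wrist"][130:230,215:330],(483,420))]),None,fx=.6,fy=.6*1.2))
h=-1.386
go([.597,-.264,.30],[0,0,-1],[np.cos(h),np.sin(h),0])
# pot rim ellipse fits
for n,b in (("scene",(125,240,180,305)),("side",(320,280,375,345))):
    im=I[n][b[1]:b[3],b[0]:b[2]]; cv2.imwrite(f"pics/pot_{n}.png",cv2.resize(im,None,fx=6,fy=6,interpolation=cv2.INTER_CUBIC))
```

```text
21.85 [ 0.52694221 -0.05584762  0.27414619] [ 0.56192893 -1.30487226 -1.50685016] [-0.0144603  -0.01353898 -0.02702069] [-0.17 -0.09  1.37 -0.    1.87  1.25]
dp cm [  7.   -20.81   2.62] rotvec [0.    0.001 0.03 ] ang 0.03
```

View pics/g15.png

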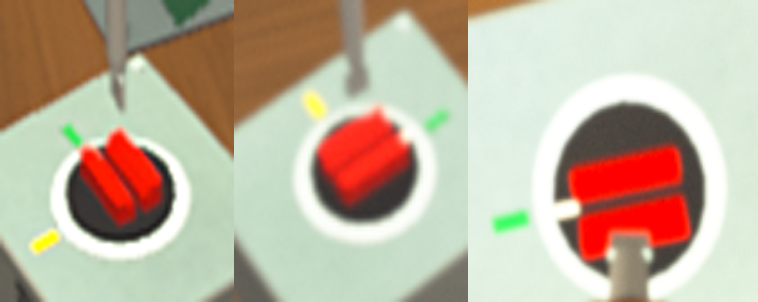

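View pics/pot_scene.png

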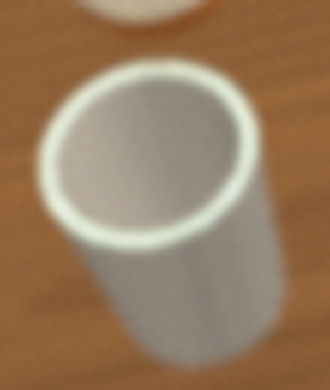

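View pics/pot_side.png

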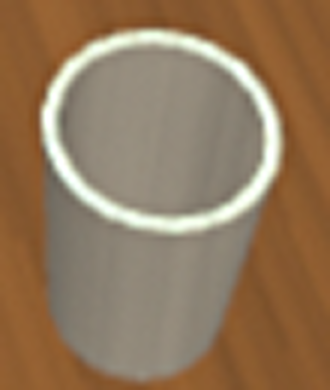

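The selector stays with its pointer at the green mark. The pot rim centre is at scene (150,265) and side (347,302), which gives about (0.598, -0.264).

Request:
servo_tool --deltas "0.3 -1 0.3 0 0 0 1;0.6 -1.8 0.2 0 0 0 1;0.7 -2.2 0 0 0 0 1;0.8 -2.4 0 0 0 0 1;0.8 -2.4 0 0 0 0 1;0.8 -2.4 0 0 0 0 1;0.8 -2.4 0 0 0 0 1;0.8 -2.3 0 0 0 0 1;0.8 -2 0 0 0 0 1;0.7 -1.9 0 0 0 0 1"

```text
time: 23.25
position: [0.5979, -0.2666, 0.2772]
ee_rot: [-0.705, -0.054, 0.705, -0.054]
wrist_force: [0.2, 0.5, -0.6]
finger_gap: 0.0228
```

Request:
servo_tool --deltas "0 0 0 0 0 0 1;0 0 0 0 0 0 1"

```text
time: 23.5
position: [0.5977, -0.2643, 0.2777]
ee_rot: [-0.705, -0.055, 0.705, -0.054]
wrist_force: [-1.0, 0.7, -1.1]
finger_gap: 0.023
```

Run:
```python
from h import *
s=telemetry.sense();print(s["time"],s["position"],s["qpos"].round(2))
h=-1.386
go([.598,-.264,.275],[0,0,-1],[np.cos(h),np.sin(h),0])
I={n:vision.read_camera(n)["image"] for n in ("side","scene","wrist")}
f=lambda im,x,y:cv2.resize(im[y:y+130,x:x+100],None,fx=3.2,fy=3.2,interpolation=cv2.INTER_CUBIC)
cv2.imwrite("pics/g16.png",cv2.resize(np.hstack([f(I["side"],300,215),f(I["scene"],110,180)]),None,fx=1.2,fy=1.2));cv2.imwrite("pics/w16.png",I["wrist"])
```

```text
23.5 [ 0.59765063 -0.26427793  0.27769664] [-0.47  0.25  1.   -0.    1.89  0.95]
dp cm [ 0.03  0.03 -0.27] rotvec [-0.    -0.001  0.031] ang 0.031
```

View pics/g16.png

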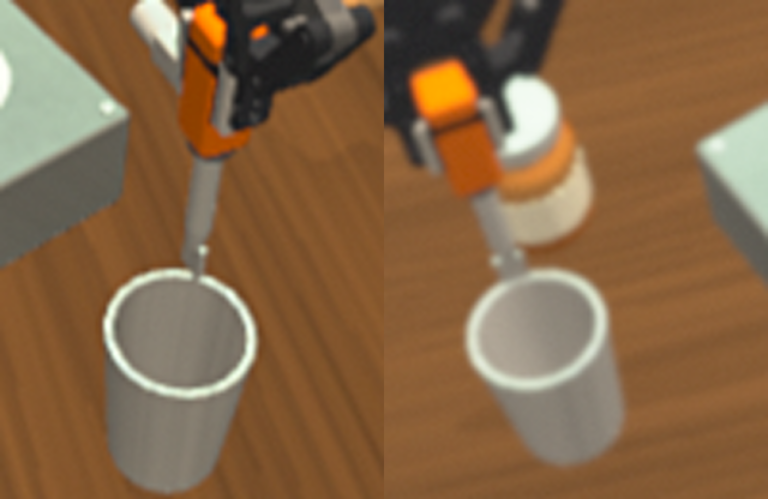

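View pics/w16.png

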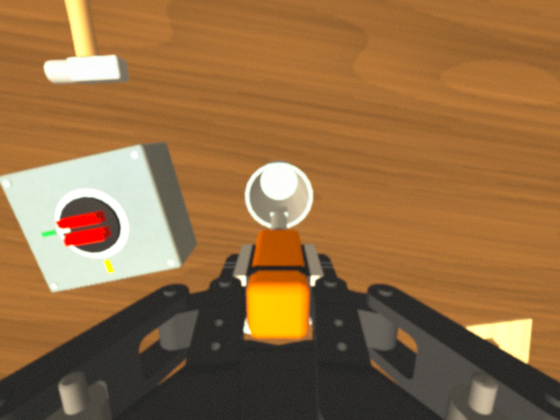

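Request:
servo_tool --deltas "0 0 -0.6 0 0 0 1;0 0 -1.2 0 0 0 1;0 0 -1.5 0 0 0 1;0 0 -1.5 0 0 0 1;0 0 -1.5 0 0 0 1;0 0 -1.5 0 0 0 1;0 0 -1.5 0 0 0 1;0 0 -1.2 0 0 0 1;0 0 -1 0 0 0 1;0 0 -0.6 0 0 0 1"

```text
time: 24.9
position: [0.5978, -0.2638, 0.1565]
ee_rot: [-0.705, -0.055, 0.705, -0.055]
wrist_force: [-0.0, 0.4, -1.8]
finger_gap: 0.0228
```

Request:
servo_tool --deltas "0 0 -0.4 0 0 0 1;0 0 -0.4 0 0 0 1;0 0 -0.3 0 0 0 1;0 0 -0.2 0 0 0 1;0 0 -0.1 0 0 0 1;0 0 0 0 0 0 1"

```text
time: 25.65
position: [0.5979, -0.2639, 0.1432]
ee_rot: [-0.705, -0.054, 0.705, -0.055]
wrist_force: [-0.1, -0.9, -1.3]
finger_gap: 0.0228
```

Run:
```python
from h import *
s=telemetry.sense();print(s["time"],s["position"],s["wrist_force"],s["qpos"].round(2))
I={n:vision.read_camera(n)["image"] for n in ("side","scene","wrist")}
f=lambda im,x,y:cv2.resize(im[y:y+130,x:x+100],None,fx=3.2,fy=3.2,interpolation=cv2.INTER_CUBIC)
cv2.imwrite("pics/g17.png",cv2.resize(np.hstack([f(I["side"],300,215),f(I["scene"],110,180)]),None,fx=1.2,fy=1.2))
```

```text
25.65 [ 0.59785378 -0.26386366  0.14319392] [-0.05743699 -0.88994068 -1.25316541] [-0.47  0.24  1.25 -0.    1.65  0.95]
```

View pics/g17.png

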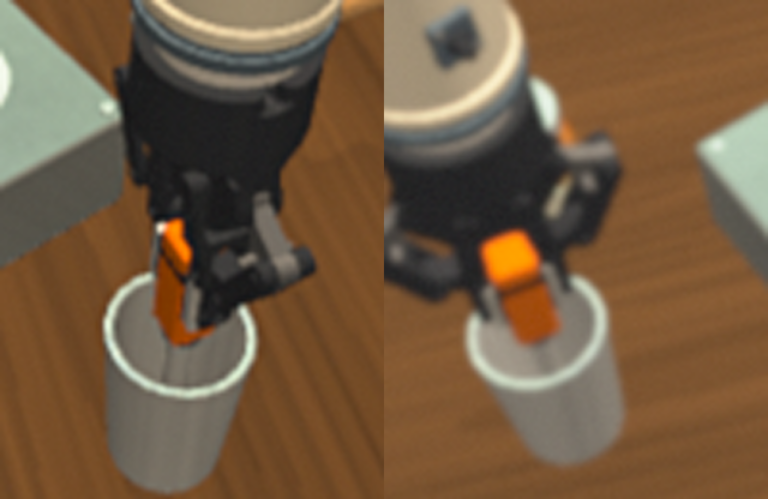

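Request:
servo_tool --deltas "0 0 -0.2 0 0 0 1;0 0 -0.2 0 0 0 1;0 0 -0.15 0 0 0 1;0 0 -0.1 0 0 0 1;0 0 0 0 0 0 1"

```text
time: 26.42
position: [0.5978, -0.2638, 0.1365]
ee_rot: [-0.705, -0.055, 0.705, -0.055]
wrist_force: [-0.3, 0.1, -1.8]
finger_gap: 0.0232
```

Request:
servo_tool --deltas "0 0 -0.15 0 0 0 1;0 0 -0.1 0 0 0 1;0 0 0 0 0 0 0.65;0 0 0 0 0 0 0.6;0 0 0 0 0 0 0.5;0 0 0 0 0 0 0.3;0 0 0 0 0 0 0.1;0 0 0 0 0 0 0;0 0 0 0 0 0 0"

```text
time: 27.55
position: [0.5979, -0.2638, 0.1342]
ee_rot: [-0.705, -0.055, 0.705, -0.055]
wrist_force: [0.6, 0.1, -0.8]
finger_gap: 0.0856
```

Run:
```python
from h import *
s=telemetry.sense();print(s["time"],s["position"],s["wrist_force"],s["finger_gap"])
I={n:vision.read_camera(n)["image"] for n in ("side","scene","wrist")}
f=lambda im,x,y:cv2.resize(im[y:y+130,x:x+100],None,fx=3.2,fy=3.2,interpolation=cv2.INTER_CUBIC)
cv2.imwrite("pics/g18.png",np.hstack([f(I["side"],300,215),f(I["scene"],110,180)]));cv2.imwrite("pics/w18.png",I["wrist"])
```

```text
27.55 [ 0.59785026 -0.26384088  0.13416094] [ 0.59532387  0.13234951 -0.83686398] 0.08562159421074235
```

View pics/g18.png

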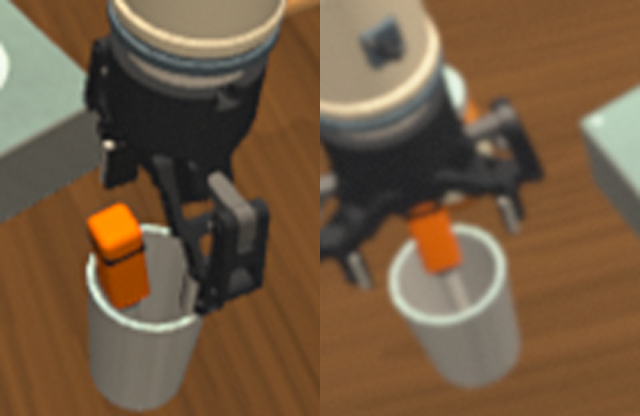

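View pics/w18.png

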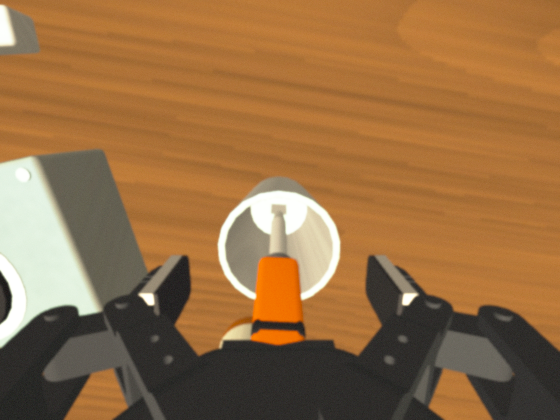

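The driver leans against the rim towards -x, between the open jaws, with its blade on the pot floor. I retreat straight up.

Request:
servo_tool --deltas "0 0 0.4 0 0 0 0;0 0 0.8 0 0 0 0;0 0 1.2 0 0 0 0;0 0 1.5 0 0 0 0;0 0 1.5 0 0 0 0;0 0 2 0 0 0 0;0 0 2 0 0 0 0;0 0 2 0 0 0 0;0 0 2 0 0 0 0;0 0 0 0 0 0 0"

```text
time: 28.95
position: [0.5984, -0.2641, 0.2716]
ee_rot: [0.706, 0.054, -0.704, 0.056]
wrist_force: [0.9, 1.1, 1.0]
finger_gap: 0.0851
```

Request:
servo_tool --deltas "-1.5 2 1 0 0 0 0;-1.5 3 1 0 0 0 0;-1.5 3 0 0 0 0 0;-1.5 3 0 0 0 0 0;-1.5 3 0 0 0 0 0;0 0 0 0 0 0 0;0 0 0 0 0 0 0"

```text
time: 29.82
position: [0.523, -0.1242, 0.2878]
ee_rot: [-0.705, -0.054, 0.705, -0.055]
wrist_force: [-0.0, -0.5, -0.9]
finger_gap: 0.0857
```

Run:
```python
from h import *
np.set_printoptions(precision=4,suppress=True)
s=telemetry.sense();print(s["time"],s["position"],s["wrist_force"],s["finger_gap"])
S=vision.read_camera("scene");D=vision.read_camera("side")
cv2.imwrite("pics/e_scene.png",S["image"]);cv2.imwrite("pics/e_side.png",D["image"])
f=lambda im,x,y:cv2.resize(im[y:y+130,x:x+100],None,fx=3.2,fy=3.2,interpolation=cv2.INTER_CUBIC)
cv2.imwrite("pics/g19.png",np.hstack([f(D["image"],300,235),f(S["image"],110,190)]))
```

```text
29.825 [ 0.523  -0.1242  0.2878] [-0.0453 -0.4962 -0.8605] 0.08569985404408494
```

View pics/g19.png

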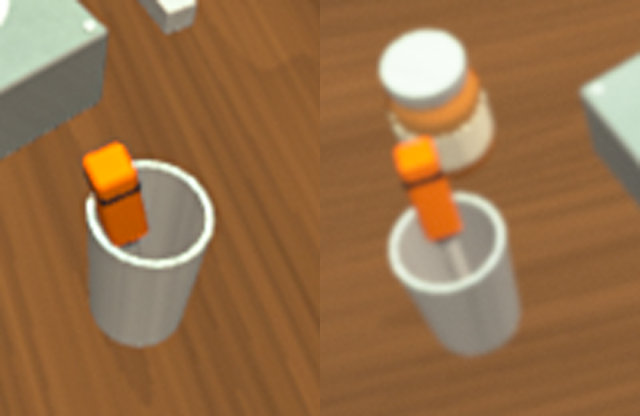

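View pics/e_side.png

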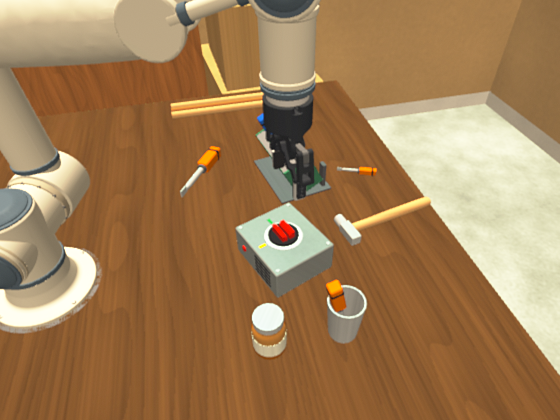

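View pics/e_scene.png

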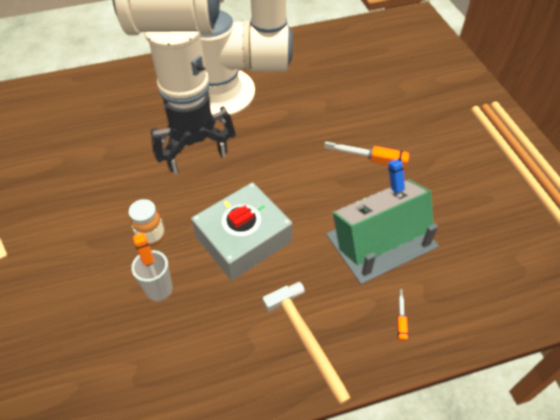

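The final views agree. The driver stands leaning in the upright pot at scene (147,265), the awl is still in the case at (397,177), and the selector is turned to green. The jar and hammer sit where they were, and the gripper is clear.

```bash
python3 -c "
from station import bot
print(bot.sign_off())"
```

```text
the job is handed in; nothing more can be done
None
```

The job is done and was handed in at about 30 s of the 69 s allowed. No verdict comes back, so the results below are my own checks.

- **Screwdriver out of the case:** I chose the orange one stuck in the case's -y cutout, not the two loose look-alikes. It came out along the slanted line in small steps, with a wrist force of about 21 N at most in the readings. It did not slip in the grip.
- **Selector:** I lowered the blade into the slot until it touched the floor, then turned clockwise until the moment rose to 0.24 N m at the stop. After I lifted out, the pictures showed the white pointer at the green mark. The gripper stayed well above the controller.
- **Pot:** I lowered the blade to near the pot floor and let go, and the driver leaned gently against the rim. The last pictures show it still blade down, with the pot upright at its starting place in the images.
- **Left alone:** the awl, jar and hammer appear unmoved in the last pictures, and the gripper is open and clear of everything.

**Disagreements and gaps in the checks:**
- Heights triangulated from the two fixed cameras came out 4–6 mm too low, so I relied on the given heights and on contact instead.
- The slot direction read about 0.05 rad differently in the wrist view, which was within the blade's play.
- The driver's final lean and the pot's shift were judged by eye, not measured.

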